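# Fit the double lid on the plug tin and take the cover off

## Robot

A 6-joint arm with a two-finger parallel gripper is mounted at the origin on the work surface; the furniture and walls round the work are solid. World frame = base frame: x ahead of the robot, y to its left, z up, the work surface at z = 0. Lengths are in mm, angles in rad, forces in N, time in s.
With the tool pointing down it reaches from about 200 to 875 mm from the base axis. Payload 3.4 kg.
Tool frame: the origin (TCP) lies on the mounting face of the last link; the fingertips stand 199 mm ahead of it and the grasp point (between the pads) lies 180 mm ahead of it; z points along the fingers, y is the direction in which the jaws open and shut (so a half turn about z gives the same grasp; the last joint's range is limited). The gripper opens to 94 mm and grips with 3 to 60 N. Pads are 16 mm wide; open, the fingers measure 119 mm over their backs; the gripper's body (75 mm by 177 mm) begins 78 mm behind the grasp point.
Start: joints at [1.078, 0.276, 1.505, -0, 1.361, -0.121], TCP at [208.905, 535.727, 404.693] pointing down, gripper open.
Joint ranges: [-2.89, 2.89], [-0.75, 2.08], [0.22, 2.7], [-1.18, 4.32], [0.11, 2.71], [-2.7, 2.7]. Speed limits (rad/s): [2.57, 2.57, 3.14, 3.14, 3.14, 3.14].

## Interface

Orientations are given as [roll, pitch, yaw] about the fixed x, y, z axes, in that order (R = Rz(yaw) Ry(pitch) Rx(roll)).
In Python, from bench import bot gives the robot as it stands.
- The arm moves only by the tool jog_arm, never from a script. Its argument "commands" is a list of rows, each a list of 2 entries, a list of its own where there are three numbers: the shift along the tool's x, y, z in mm, then the turn, a rotation vector about the tool's x, y, z in rad. A call has 1 to 12 rows; each row is the pose to reach, as a shift and turn from the pose commanded when the call began, along the tool's axes at that moment; what a row does not reach only later rows make up. A row lasts 1/10 s, in which the tool goes at most 50 mm and 8.59 degrees, less where a joint would pass 70% of its speed; a pose out of reach is approached as far as the arm can. A call with a gripper value outside its range is refused whole. "gripper" is the opening, from -1 (shut) to 1 (fully open), set as the call begins (left out, the last holds). The fingers move at their own pace and stop on an object; "force" is the grip in N (left out, the last holds). Time passes only in rows, so rows that repeat a pose let the fingers close. It gives the time, the measured TCP pose, the force and the opening at its end, in the units of the state.
- bot.state(): the state, without advancing time (a new reading comes with each control period).
- bot.grab_frame(name): name is "side" or "top"; returns the picture (400x640x3 uint8, blue, green, red); there is no depth.
- bot.get_calibration(name): a dict with "mtx" (3x3 intrinsics, pixels), "pose" (4x4, takes a point from camera to world coordinates). Camera axes: x right, y down, z forward; pixel columns grow to the right and rows downward; lengths in mm; the calibration is good to about 2 mm. A picture is of the moment at which its call begins. get_calibration takes no time and is no camera call.
- bot.finish_job(): hands the job in, once; it reports no verdict.
The state is a dict: "time_s": time; "joint_pos": joint angles; "dq": joint speeds; "tau": joint torques, N m; "position": TCP position; "eef_rot": TCP orientation; "contact_force": force on the tool from outside, world axes, zero at the start; "ft_torque": the same for the moment, N m; "width": finger opening in mm.
Only numpy, scipy, OpenCV 4.12 (cv2) and the standard library are available. Lean on these libraries where they do the work, as an engineer would, in place of code of your own. Each camera call takes 0.05 s, during which the arm holds its last target.

## Task

Get the blue tin of wooden plugs ready for use: pick up the double lid as one set by the red knob of the inner lid, which carries the yellow outer lid with it, and lower it gently onto the tin until the inner lid sits fully home, then let go. Then take the yellow outer lid by its black collar and lift it off alone, straight up over the knob, leaving the inner lid seated and undisturbed. Finish while still holding the outer lid, level and still, at least 10 cm above where it sat on the inner lid; leave the tin standing where it is and do not disturb the sanding block, the turned foot and the tape measure.

Things in the scene. Friction and masses are not known exactly. Their poses are not given: they have to be found in the camera images.
- tin: Blue round open tin, 90 mm diameter (seams 92), 70 mm high, wall 3 mm (mouth 84 mm wide), half full of fixed wooden plugs that stay below the lid; loose, about 0.9 kg. Origin: centre of its underside, z up along its axis.
- inner_lid: Aluminium lid under the yellow one, 0.22 kg. Origin: centre of underside, z up. Heights above it: 0-14 mm tapered plug (70 to 78 mm diameter) that enters the tin; 14-18 flange, 90 mm diameter, rests on the tin's rim (origin then 56 mm above the tin's); red stem 18 mm diameter; red round knob 26 mm diameter at 50-74, rising through the outer lid, whose collar ends at 45. The knob lifts both lids.
- outer_lid: Yellow lid, 100 mm diameter, 0.13 kg, loose on the inner lid's flange (origin 18 mm above the inner lid's; 2.5 mm side play). Origin: centre of the underside of its 3 mm disc, z up; skirt hangs 3 mm below. Black ring collar on top to grip, 50 mm outside diameter, 3-27 mm above the origin, 34 mm bore right through; the red knob stands through it, 29 mm above the collar's top.
- sanding_block: Bystander: brown sanding block, 63 x 111 x 36 mm, lying on the bench. Origin: centre of its underside.
- turned_foot: Bystander: turned wooden furniture foot, 50 mm diameter, 86 mm high, standing. Origin: centre of its underside.
- tape_measure: Bystander: yellow and black tape measure, 36 x 82 x 66 mm. Origin: centre of its underside.

How it is judged:
By the outcome, as a careful person would: the job done as asked, in the order asked, and still so for the second after the job is handed in, while the arm keeps its last pose, push and grip.
It also fails if it takes over 48 s, if anything falls off the work surface, if the arm or the gripper's body presses on something with over 40 N, if the wrist force passes 120 N, or if a joint passes its speed limit or range.

## Working session

There is one attempt and no reset: what is moved stays moved. The work goes in short steps, Python scripts to look and compute and a tool call to move; the robot and the scene stay as the last step left them, time stands still between calls to the robot, and variables do not carry over. Pictures are saved under pics/ and viewed, and the job is handed in when it is done.

Besides the shell and the picture viewer there is one more tool, called after ">>>" as a command line: name --argument value ..., lists and objects as JSON in quotes. jog_arm: Moves the arm, as the interface text tells. Its arguments: {"type":"object","properties":{"commands":{"type":"array"},"gripper":{"type":"number"},"force":{"type":"number"}},"required":["commands"]}

```bash
mkdir -p pics; ls; python3 - <<'E'
from bench import bot
import cv2
s=bot.state();print(s)
for n in("side","top"):
    c=bot.get_calibration(n);print(n,c["mtx"].round(1).tolist(),c["pose"].round(3).tolist())
    cv2.imwrite(f"pics/{n}0.png",bot.grab_frame(n))
E
```

```text
pics
{'time_s': 0.0, 'joint_pos': array([ 1.07798073e+00,  2.76576530e-01,  1.50610128e+00, -1.88491570e-05,
        1.36067791e+00, -1.21001832e-01]), 'dq': array([-0.00306534,  0.00150231, -0.00176453,  0.00161993, -0.00161154,
       -0.00069043]), 'tau': array([-1.35881586e-03, -4.04585087e+01, -2.37228656e+01,  7.03165610e-02,
        3.42323177e-02, -1.44177861e-04]), 'position': array([208.81330872, 535.52619623, 403.82764916]), 'eef_rot': array([-3.13984026e+00, -1.94520084e-04,  2.76978267e+00]), 'contact_force': array([ 0.86895396, -0.05044136,  0.33651599]), 'ft_torque': array([-0.00200921, -0.01995843,  0.03560777]), 'width': 94.1297835428135}
side [[451.9, 0.0, 317.8], [0.0, 451.9, 198.5], [0.0, 0.0, 1.0]] [[1.0, -0.013, 0.022, 519.884], [-0.025, -0.366, 0.93, -894.764], [-0.004, -0.93, -0.367, 451.311], [0.0, 0.0, 0.0, 1.0]]
top [[438.6, 0.0, 319.3], [0.0, 438.6, 202.8], [0.0, 0.0, 1.0]] [[0.007, -0.998, 0.063, 453.422], [-1.0, -0.008, -0.006, 135.204], [0.006, -0.063, -0.998, 1344.948], [0.0, 0.0, 0.0, 1.0]]
```

View pics/side0.png

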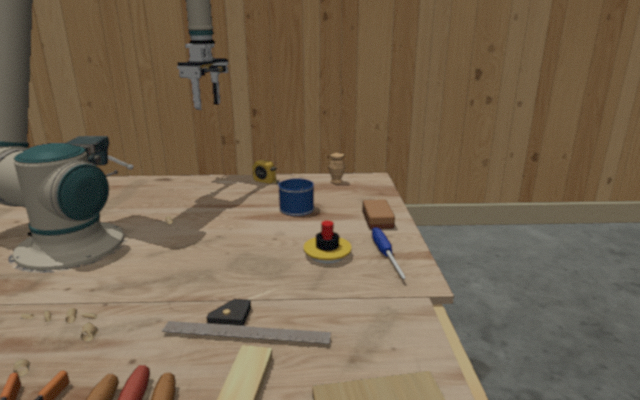

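View pics/top0.png

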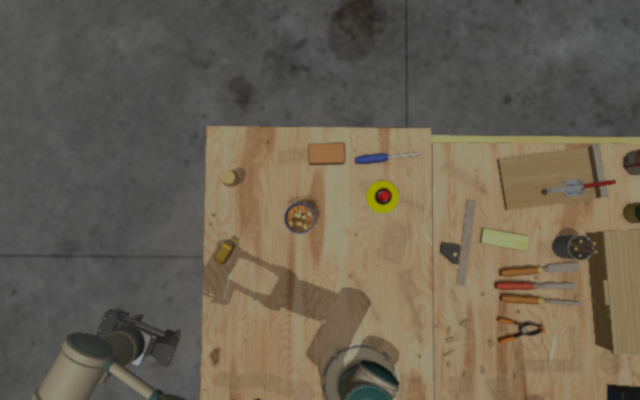

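```bash
cat > h.py <<'E'
import numpy as np,cv2
from bench import bot
def proj(n,P):
    c=bot.get_calibration(n);T=np.linalg.inv(c["pose"]);q=np.c_[np.atleast_2d(P),np.ones(len(np.atleast_2d(P)))]@T.T
    q=q[:,:3]@np.array(c["mtx"]).T;return q[:,:2]/q[:,2:]
def back(n,uv,z):
    c=bot.get_calibration(n);M=np.array(c["pose"]);d=M[:3,:3]@np.linalg.inv(c["mtx"])@np.array([uv[0],uv[1],1.]);o=M[:3,3]
    return o+d*(z-o[2])/d[2]
def mask(im,col,roi=None):
    h=cv2.cvtColor(im,cv2.COLOR_BGR2HSV)
    R={"yellow":[((22,150,90),(35,255,255))],"red":[((0,170,60),(6,255,255)),((174,170,60),(180,255,255))],"blue":[((100,100,20),(125,255,255))]}[col]
    m=sum(cv2.inRange(h,a,b) for a,b in R)
    if roi: k=np.zeros_like(m);x0,y0,x1,y1=roi;k[y0:y1,x0:x1]=1;m=m*k
    return m
def circ(c,r,z,n=72):
    a=np.linspace(0,2*np.pi,n,endpoint=False);return np.c_[c[0]+r*np.cos(a),c[1]+r*np.sin(a),0*a+z]
E
python3 - <<'E'
from h import *
t=cv2.imread("pics/top0.png");s=cv2.imread("pics/side0.png")
for n,im,roi in(("top",t,(350,165,415,225)),("side",s,(290,210,365,275))):
    for col,z in(("yellow",21),("red",62)):
        m=mask(im,col,roi);p=cv2.findNonZero(m)[:,0]
        x,y,w,h=cv2.boundingRect(p)
        hull=cv2.convexHull(p);M=cv2.moments(hull);c=(M["m10"]/M["m00"],M["m01"]/M["m00"])
        print(n,col,len(p),(x,y,w,h),c,back(n,c,z).round(1))
for n,im,roi in(("top",t,(270,190,330,245)),("side",s,(270,170,325,225))):
    m=mask(im,"blue",roi);p=cv2.findNonZero(m)[:,0];hull=cv2.convexHull(p);M=cv2.moments(hull);c=(M["m10"]/M["m00"],M["m01"]/M["m00"])
    print(n,"tin",len(p),cv2.boundingRect(p),c,back(n,c,70).round(1),back(n,c,35).round(1))
def crop(im,r,k=6): x0,y0,x1,y1=r;return cv2.resize(im[y0:y1,x0:x1],None,fx=k,fy=k,interpolation=cv2.INTER_CUBIC)
a=crop(t,(350,165,415,230));b=crop(t,(270,185,335,250));c=crop(s,(295,205,360,270));d=crop(s,(265,165,330,230))
cv2.imwrite("pics/crop0.png",np.vstack([np.hstack([a,b]),np.hstack([c,d])])[:, :][::1])
im=cv2.imread("pics/crop0.png");cv2.imwrite("pics/crop0.png",cv2.resize(im,(600,600)))
E
```

```text
top yellow 626 (366, 180, 33, 33) (382.0388888888889, 196.25205761316872) [558.1 -62.1  21. ]
top red 96 (378, 190, 12, 12) (383.7537878787878, 195.6893939393939) [556.6 -61.1  62. ]
side yellow 538 (305, 238, 45, 22) (327.00878885316183, 248.21050375133976) [557.  -78.9  21. ]
side red 174 (321, 221, 12, 19) (326.7809798270893, 229.90874159462055) [556.4 -78.8  62. ]Traceback (most recent call last):
  File "<stdin>", line 10, in <module>
TypeError: 'NoneType' object is not subscriptable
```

```bash
python3 - <<'E'
from h import *
t=cv2.imread("pics/top0.png");s=cv2.imread("pics/side0.png")
print("tip",proj("side",[[208.8,535.5,205],[208.8,535.5,404]]),proj("top",[[208.8,535.5,205]]))
print("origin",proj("side",[[0,0,0]]),proj("top",[[0,0,0]]))
def crop(im,r,k=6): x0,y0,x1,y1=r;return cv2.resize(im[y0:y1,x0:x1],(300,300),interpolation=cv2.INTER_CUBIC)
L=[crop(t,(350,165,415,230)),crop(t,(270,185,335,250)),crop(s,(295,205,360,270)),crop(s,(265,165,330,230))]
cv2.imwrite("pics/crop0.png",np.vstack([np.hstack(L[:2]),np.hstack(L[2:])]))
print(s[200,297],t[217,288],t[204,300])
E
```

```text
tip [[207.39772959 105.52846542]
 [201.11075444  38.07776304]] [[159.17058877 325.25174538]]
origin [[ 70.41134235 243.74902734]] [[360.61550533 382.31506093]]
[72 46 30] [ 40  78 119] [74 64 78]
```

View pics/crop0.png

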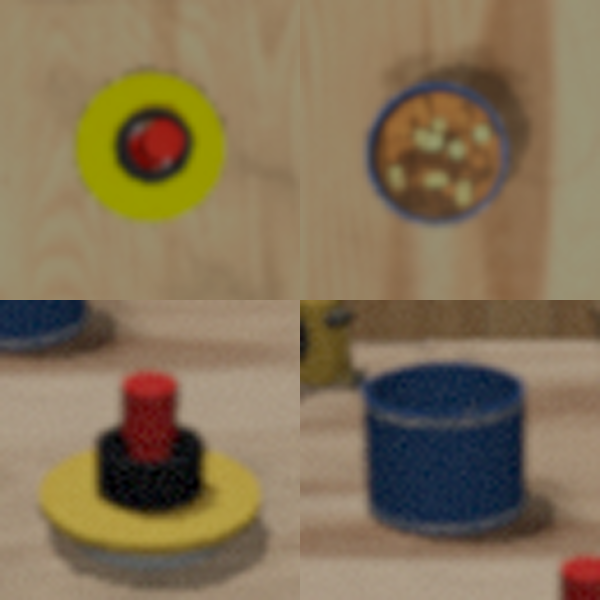

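```bash
python3 - <<'E'
from h import *
print(back("top",(299.2,217.4),70),back("side",(295.9,184.7),70))
print(back("top",(382.2,196.1),21),back("side",(327.2,247.2),21))
t=cv2.imread("pics/top0.png").copy();s=cv2.imread("pics/side0.png").copy()
def crop(im,r,pts,n): 
    x0,y0,x1,y1=r;o=cv2.resize(im[y0:y1,x0:x1],(400,400),interpolation=cv2.INTER_CUBIC)
    for p in proj(n,pts): cv2.circle(o,tuple(int(v) for v in ((p-[x0,y0]+.5)*400/(x1-x0))),2,(0,0,255),-1)
    return o
p=[208.8,535.5];P=[[*p,404],[*p,205]]
P=np.vstack([P,circ((0,0),100,0)])
cv2.imwrite("pics/c1.png",np.hstack([crop(t,(90,270,190,370),P,"top"),crop(t,(300,310,400,400),P,"top")]))
cv2.imwrite("pics/c2.png",np.hstack([crop(s,(160,20,260,120),P,"side"),crop(s,(0,130,150,280),P,"side")]))
E
```

```text
[490.7588228  186.18456876  70.        ] [489.97365591 168.46378088  70.        ]
[558.57624745 -62.63169743  21.        ] [557.59844387 -74.5377805   21.        ]
```

View pics/c1.png

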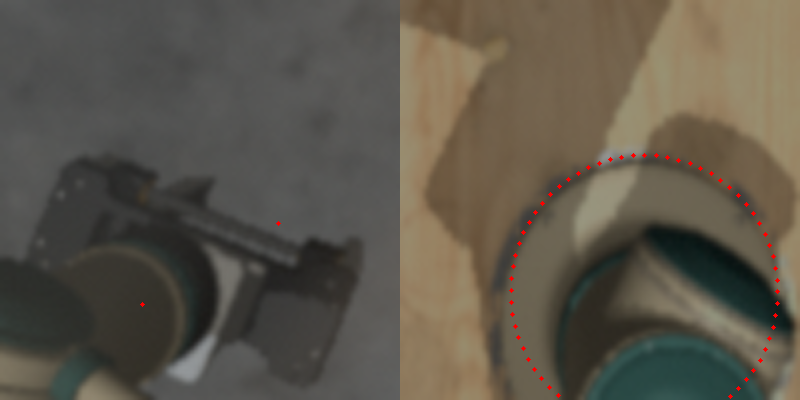

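View pics/c2.png

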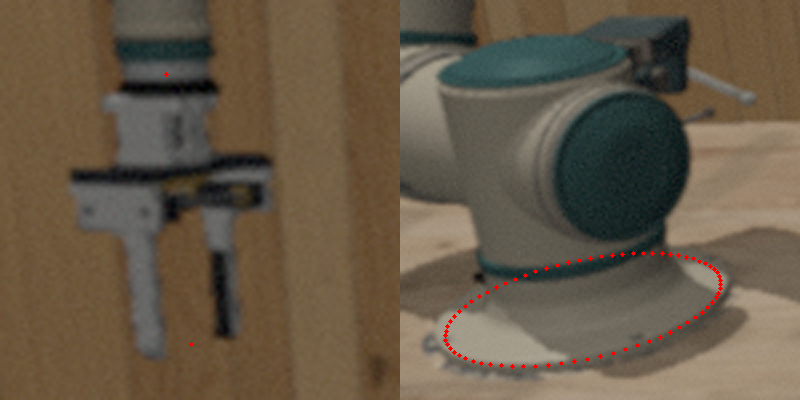

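```bash
cat >> h.py <<'E'
def crop(im,r,pts,n,sz=300,col=(0,0,255)):
    x0,y0,x1,y1=r;o=cv2.resize(im[y0:y1,x0:x1],(sz,sz*(y1-y0)//(x1-x0)),interpolation=cv2.INTER_CUBIC)
    if len(pts):
        for p in proj(n,pts): cv2.circle(o,tuple(int(v) for v in ((p-[x0,y0]+.5)*sz/(x1-x0))),1,col,-1)
    return o
E
python3 - <<'E'
from h import *
t=cv2.imread("pics/top0.png");s=cv2.imread("pics/side0.png")
rows=[]
for tin,lid in(((490.5,186.2),(558,-62.6)),((490,168.5),(557.6,-76))):
    P=np.vstack([circ(tin,45,70),circ(tin,45,0),circ(lid,50,21),circ(lid,25,45),circ(lid,13,74)])
    rows.append(np.hstack([crop(t,(350,165,415,230),P,"top",200),crop(t,(270,185,335,250),P,"top",200),crop(s,(295,205,360,270),P,"side",200),crop(s,(265,165,330,230),P,"side",200)]))
cv2.imwrite("pics/c3.png",np.vstack(rows))
E
```

```text
(no output)
```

View pics/c3.png

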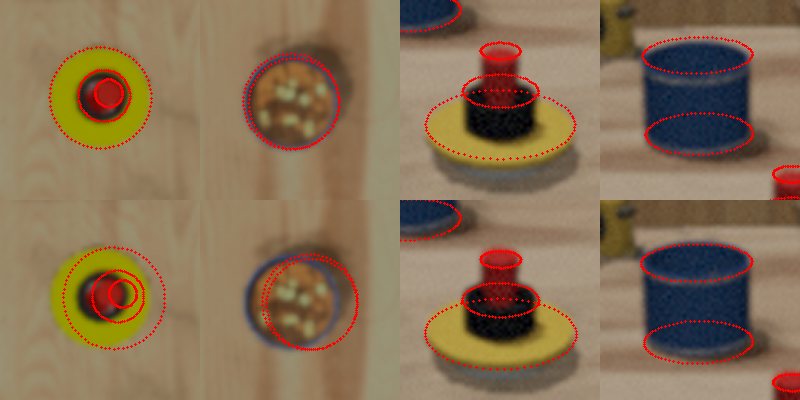

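>>> jog_arm --commands '[[[-40, -32, 0], [0, 0, 0]], [[-80, -64, 0], [0, 0, 0]], [[-120, -96, 0], [0, 0, 0]], [[-160, -128, 0], [0, 0, 0]], [[-200, -160, 0], [0, 0, 0]], [[-240, -192, 0], [0, 0, 0]], [[-280, -224, 0], [0, 0, 0]], [[-320, -256, 0], [0, 0, 0]], [[-360, -288, 0], [0, 0, 0]], [[-400, -320, 0], [0, 0, 0]], [[-440, -352, 0], [0, 0, 0]], [[-480, -384, 0], [0, 0, 0]]]' --gripper 1

```text
time_s: 1.3
position: [509.7, 14.3, 404.4]
eef_rot: [3.141, -0.0, 2.769]
contact_force: [1.3, -0.4, 0.4]
width: 94.1
```

>>> jog_arm --commands '[[[-30, -25, 20], [0, 0, 0]], [[-55, -45, 45], [0, 0, 0]], [[-64, -54, 65], [0, 0, 0]], [[-64, -54, 74], [0, 0, 0]], [[-64, -54, 74], [0, 0, 0]], [[-64, -54, 74], [0, 0, 0]], [[-64, -54, 74], [0, 0, 0]]]'

```text
time_s: 2.0
position: [549.2, -56.3, 332.0]
eef_rot: [3.141, 0.002, 2.771]
contact_force: [1.2, -0.1, 0.3]
width: 93.8
```

```bash
python3 - <<'E'
from h import *
st=bot.state();print({k:np.round(v,4).tolist() for k,v in st.items() if k in("time_s","position","eef_rot","width","contact_force","joint_pos")})
t=bot.grab_frame("top");s=bot.grab_frame("side");cv2.imwrite("pics/t1.png",t);cv2.imwrite("pics/s1.png",s)
from scipy.spatial.transform import Rotation as Ro
p=st["position"];R=Ro.from_euler("xyz",st["eef_rot"]).as_matrix()
P=np.array([p+R@[0,y,199] for y in(-59.5,-47,0,47,59.5)])
print(P.round(1))
cv2.imwrite("pics/c4.png",np.hstack([crop(t,(340,150,430,240),P,"top",400),crop(s,(280,170,370,260),P,"side",400)]))
E
```

```text
{'time_s': 2.0, 'joint_pos': [-0.2283, 0.292, 1.6709, 0.0003, 1.1765, -1.4287], 'position': [549.2362, -56.3075, 331.9633], 'eef_rot': [3.141, 0.0021, 2.7711], 'contact_force': [1.1941, -0.1421, 0.2794], 'width': 93.8401}
[[ 528.1 -111.8  132.9]
 [ 532.6 -100.2  132.9]
 [ 549.7  -56.3  133. ]
 [ 566.7  -12.5  133. ]
 [ 571.2   -0.9  133. ]]
```

View pics/c4.png

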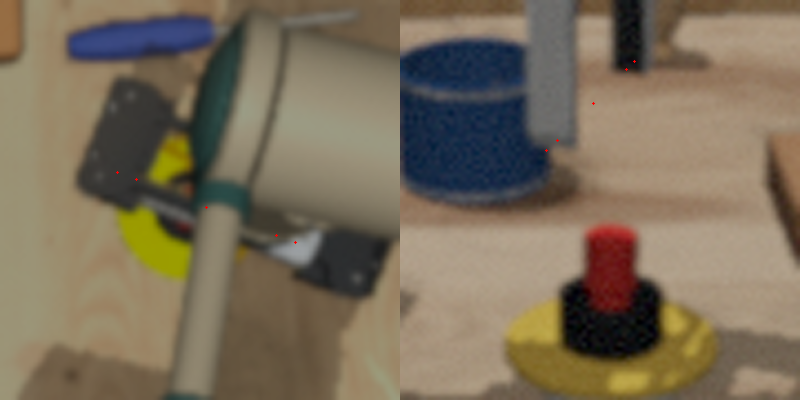

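```bash
python3 - <<'E'
from h import *
from scipy.spatial.transform import Rotation as Ro
st=bot.state();print(st["position"],st["time_s"])
L=[]
for f,p,e,r,rs in(("0",[208.8,535.5,403.8],[-3.1398,-.0002,2.7698],(80,270,200,390),(160,20,260,120)),("1",[549.2,-56.3,332],[3.141,.0021,2.7711],(340,140,460,260),(280,100,380,200))):
    R=Ro.from_euler("xyz",e).as_matrix();p=np.array(p)
    P=[p+R@[x,y,z] for z in (70,102) for x in np.linspace(-37.5,37.5,8) for y in(-88.5,88.5)]
    P+=[p+R@[x,y,z] for z in (70,102) for x in (-37.5,37.5) for y in np.linspace(-88.5,88.5,20)]
    L.append(crop(cv2.imread(f"pics/t{f}.png" if f=="1" else "pics/top0.png"),r,np.array(P),"top",400))
    L.append(crop(cv2.imread(f"pics/s{f}.png" if f=="1" else "pics/side0.png"),rs,np.array(P),"side",400))
cv2.imwrite("pics/c5.png",cv2.resize(np.vstack([np.hstack(L[:2]),np.hstack(L[2:])]),(600,600)))
E
```

```text
[549.24609028 -56.44393057 331.92441532] 2.1
```

View pics/c5.png

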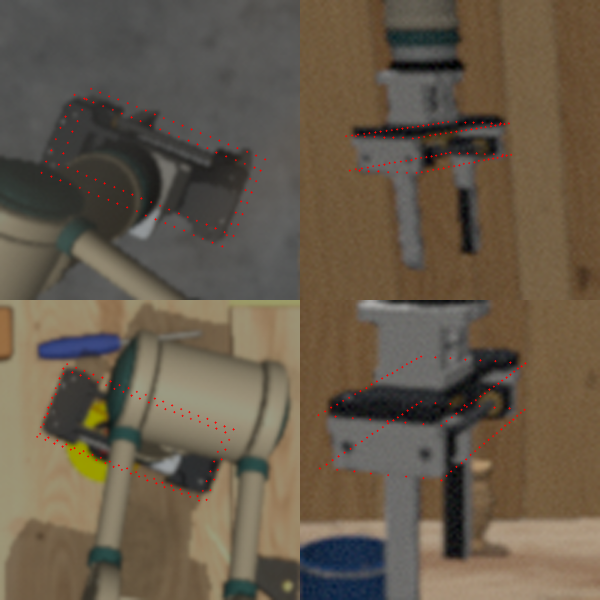

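>>> jog_arm --commands '[[[-6, -4, 10], [0, 0, -0.1]], [[-12, -9, 20], [0, 0, -0.2]], [[-12, -9, 30], [0, 0, -0.3]], [[-12, -9, 38], [0, 0, -0.37]], [[-12, -9, 43], [0, 0, -0.37]], [[-12, -9, 43], [0, 0, -0.37]], [[-12, -9, 43], [0, 0, -0.37]]]'

```text
time_s: 2.8
position: [557.3, -69.8, 288.2]
eef_rot: [-3.141, 0.001, 3.139]
contact_force: [-0.3, 0.6, -0.3]
width: 94.1
```

```bash
cat >> h.py <<'E'
from scipy.spatial.transform import Rotation as Ro
def st():
    s=bot.state();print({k:np.round(v,3).tolist() for k,v in s.items() if k in("time_s","position","eef_rot","width","contact_force")});return s
def tips(s,ys=(-47,0,47),z=199):
    R=Ro.from_euler("xyz",s["eef_rot"]).as_matrix();return np.array([s["position"]+R@[0,y,z] for y in ys])
E
python3 - <<'E'
from h import *
q=st();s=bot.grab_frame("side");cv2.imwrite("pics/s2.png",s);t=bot.grab_frame("top");cv2.imwrite("pics/t2.png",t)
P=tips(q);cv2.imwrite("pics/c6.png",np.hstack([crop(s,(280,170,370,260),P,"side",400),crop(t,(340,150,430,240),P,"top",400)]))
E
```

```text
{'time_s': 2.8, 'position': [557.309, -69.773, 288.224], 'eef_rot': [-3.141, 0.001, 3.139], 'contact_force': [-0.314, 0.59, -0.277], 'width': 94.137}
```

View pics/c6.png

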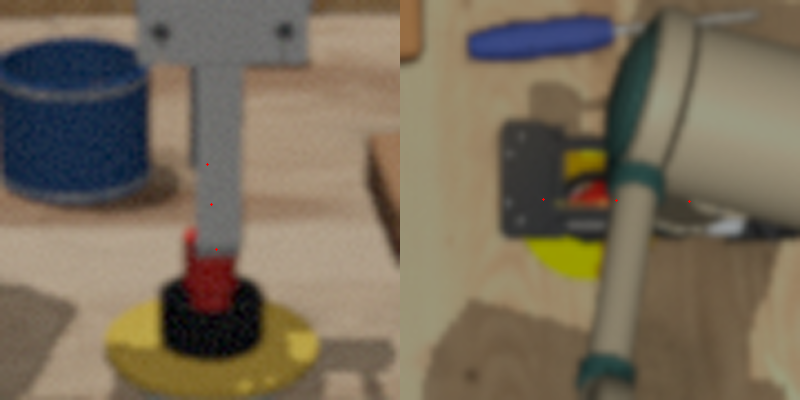

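```bash
python3 - <<'E'
from h import *
f=lambda P:(proj("side",P)-[280,170]+.5)*400/90
print(f([[557.3,-70,74],[557.3,-70,50],[557.3,-76,74],[557.3,-130,90],[557.3,-130,150]]))
s=cv2.imread("pics/s2.png")
g=lambda r,col:print(col,cv2.boundingRect(cv2.findNonZero(mask(s,col,r))))
g((300,215,350,250),"red")
print(s[200:224:4,318:340].astype(int).sum(2))
print(s[236:240,315:340].astype(int)[:,:,2])
E
```

```text
[[211.29805179 236.01001083]
 [211.12409554 283.98980813]
 [211.88436091 241.5764552 ]
 [217.67618185 260.71592681]
 [218.33048976 127.94393419]]
red (321, 223, 13, 17)
[[424 428 430 402 343 268 274 322 326 327 330 320 324 331 334 335 379 420
  437 434 432 435]
 [352 369 381 373 307 241 282 319 340 333 325 335 324 334 331 342 377 408
  436 432 430 437]
 [261 309 350 363 350 330 326 324 328 335 320 326 330 336 316 349 373 411
  434 427 433 435]
 [181 200 276 308 312 330 337 337 330 320 326 317 323 335 317 348 375 407
  417 428 429 421]
 [301 305 317 347 346 341 335 333 322 321 320 332 326 338 327 327 324 342
  370 377 373 369]
 [411 408 411 403 379 366 342 338 333 337 323 327 319 334 324 331 350 389
  423 436 430 433]]
[[132  75  30  21  16   7  29  52  77  88  96  93  94  96  95  89  70  41
   16  16   9   8  26  63 118]
 [138  75  33  10  20   9  13  43  73  91  98  99 104 103 101  87  72  35
   19   6  14  18  16  47  96]
 [142  79  25  10  10  22  29  43  69  86  98 100 103 105  97  85  68  41
    7  23  25  17  20  40  87]
 [142  74  25   0  11  21  15  31  50  66  75  83  83  83  78  63  49  27
   10  26  10  10  20  53  88]]
```

>>> jog_arm --commands '[[[0, 0, 12], [0, 0, 0]], [[0, 0, 25], [0, 0, 0]], [[0, 0, 34], [0, 0, 0]], [[0, 0, 38], [0, 0, 0]], [[0, 0, 38], [0, 0, 0]], [[0, 0, 38], [0, 0, 0]], [[0, 0, 38], [0, 0, 0]], [[0, 0, 38], [0, 0, 0]]]' --gripper 0 --force 5

```text
time_s: 3.7
position: [557.4, -70.0, 250.1]
eef_rot: [-3.141, 0.001, 3.14]
contact_force: [-0.7, -0.9, -0.4]
width: 47.3
```

```bash
python3 - <<'E'
from h import *
q=st();s=bot.grab_frame("side");cv2.imwrite("pics/s3.png",s)
w=q["width"]/2;P=tips(q,(-w,0,w));cv2.imwrite("pics/c7.png",crop(s,(295,190,360,255),P,"side",600))
E
```

```text
{'time_s': 3.7, 'position': [557.366, -70.022, 250.104], 'eef_rot': [-3.141, 0.001, 3.14], 'contact_force': [-0.675, -0.851, -0.4], 'width': 47.278}
```

View pics/c7.png

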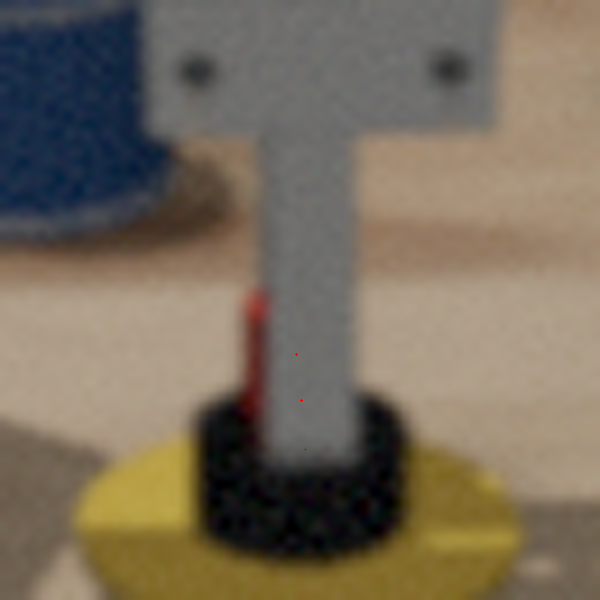

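>>> jog_arm --commands '[[[1, 0, 0], [0, 0, 0]], [[1, 0, 0], [0, 0, 0]]]' --gripper -0.2

```text
time_s: 3.95
position: [556.1, -69.9, 249.8]
eef_rot: [3.141, 0.0, 3.14]
contact_force: [-0.3, 0.5, 0.5]
width: 38.2
```

>>> jog_arm --commands '[[[0, 0, 0], [0, 0, 0]], [[0, 0, 0], [0, 0, 0]]]' --gripper -0.35

```text
time_s: 4.15
position: [556.1, -69.5, 249.8]
eef_rot: [3.14, 0.0, 3.139]
contact_force: [-0.1, 3.4, 1.9]
width: 31.0
```

>>> jog_arm --commands '[[[0, 0, 0], [0, 0, 0]], [[0, 0, 0], [0, 0, 0]]]' --gripper -0.6

```text
time_s: 4.35
position: [556.2, -69.7, 249.8]
eef_rot: [3.141, 0.0, 3.14]
contact_force: [-0.2, 3.2, 2.4]
width: 25.9
```

```bash
python3 - <<'E'
from h import *
q=st();s=bot.grab_frame("side");cv2.imwrite("pics/s4.png",s)
w=q["width"]/2;P=tips(q,(-w-12,-w,w));l=(556.2,-70)
P=np.vstack([P,circ(l,50,21),circ(l,25,45),circ(l,13,74)])
cv2.imwrite("pics/c8.png",crop(s,(295,190,360,265),P,"side",500))
t=bot.grab_frame("top");cv2.imwrite("pics/c8t.png",crop(t,(340,150,430,240),P,"top",400))
E
```

```text
{'time_s': 4.35, 'position': [556.195, -69.737, 249.801], 'eef_rot': [3.141, 0.0, 3.14], 'contact_force': [-0.231, 3.171, 2.42], 'width': 25.897}
```

View pics/c8.png

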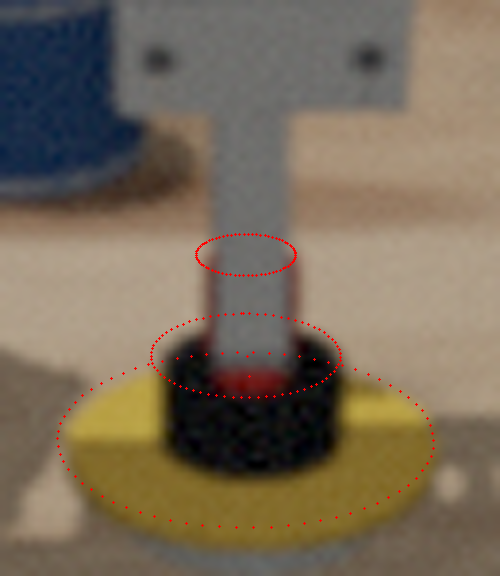

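View pics/c8t.png

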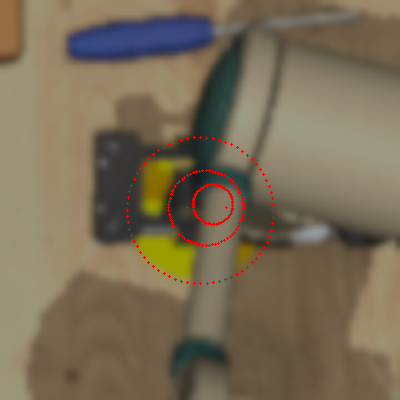

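```bash
python3 - <<'E'
from h import *
f=lambda P:((proj("side",P)-[295,190]+.5)*500/65).round(1).tolist()
print(f([[556.2,-69.7-y,50.8] for y in(0,13,20,25.5)]))
# gripper body lower edge: z = 249.8-102=147.8, front at y=-70-88.5
print(f([[556.2,-69.7-88.5,147.8],[556.2-37.5,-69.7-88.5,147.8],[556.2+37.5,-69.7-88.5,147.8]]))
print(f([[556.2,-69.7-52,147.8]]))
E
```

```text
[[245.8, 334.5], [247.9, 356.4], [249.1, 368.4], [250.0, 378.0]]
[[263.4, 121.6], [99.9, 123.8], [426.7, 119.4]]
[[256.2, 63.5]]
```

```bash
python3 - <<'E'
from h import *
s=cv2.imread("pics/s4.png");l=(556.2,-70)
a=crop(s,(305,210,350,265),[],"side",400)
P=np.vstack([circ(l,50,21),circ(l,25,45),circ(l,13,74)]);b=crop(s,(305,210,350,265),P,"side",400)
c=np.hstack([a,b]);c=np.clip(c.astype(float)*2,0,255).astype(np.uint8);cv2.imwrite("pics/c9.png",c)
E
```

```text
(no output)
```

View pics/c9.png

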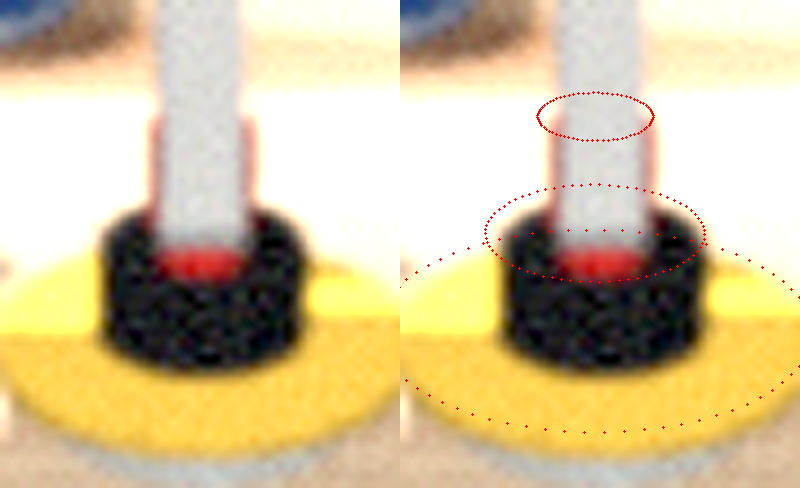

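>>> jog_arm --commands '[[[0, 0, 0], [0, 0, 0]], [[0, 0, 0], [0, 0, 0]], [[0, 0, 0], [0, 0, 0]], [[0, 0, -4], [0, 0, 0]], [[0, 0, -12], [0, 0, 0]], [[0, 0, -24], [0, 0, 0]], [[0, 0, -36], [0, 0, 0]], [[0, 0, -44], [0, 0, 0]], [[0, 0, -50], [0, 0, 0]], [[0, 0, -50], [0, 0, 0]], [[0, 0, -50], [0, 0, 0]]]' --gripper -1 --force 35

```text
time_s: 5.55
position: [556.0, -69.9, 299.7]
eef_rot: [3.142, 0.0, 3.14]
contact_force: [-0.3, 0.1, -4.8]
width: 25.3
```

```bash
python3 - <<'E'
from h import *
q=st();s=bot.grab_frame("side");cv2.imwrite("pics/s5.png",s);cv2.imwrite("pics/c10.png",crop(s,(270,150,370,260),[],"side",500))
E
```

```text
{'time_s': 5.55, 'position': [556.029, -69.945, 299.7], 'eef_rot': [3.142, 0.0, 3.14], 'contact_force': [-0.334, 0.083, -4.844], 'width': 25.299}
```

View pics/c10.png

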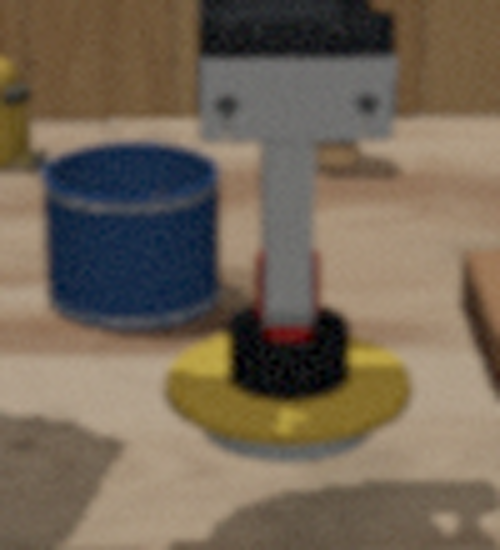

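>>> jog_arm --commands '[[[0, 0, -15], [0, 0, 0]], [[2, 8, -35], [0, 0, 0]], [[8, 28, -50], [0, 0, 0]], [[15, 56, -57], [0, 0, 0]], [[23, 88, -57], [0, 0, 0]], [[32, 122, -57], [0, 0, 0]], [[41, 156, -57], [0, 0, 0]], [[50, 188, -57], [0, 0, 0]], [[57, 216, -57], [0, 0, 0]], [[62, 236, -57], [0, 0, 0]], [[65, 247, -57], [0, 0, 0]], [[66, 251, -57], [0, 0, 0]]]'

```text
time_s: 6.8
position: [490.2, 181.9, 356.2]
eef_rot: [-3.141, -0.001, 3.141]
contact_force: [-0.2, 0.7, -4.1]
width: 25.2
```

>>> jog_arm --commands '[[[0, 0, 0], [0, 0, 0]], [[0, 0, 0], [0, 0, 0]], [[0, 0, 0], [0, 0, 0]]]'

```text
time_s: 7.1
position: [491.0, 180.3, 356.6]
eef_rot: [-3.141, 0.0, 3.139]
contact_force: [-0.5, 0.3, -3.9]
width: 25.2
```

```bash
python3 - <<'E'
from h import *
q=st();s=bot.grab_frame("side");cv2.imwrite("pics/s6.png",s);t=bot.grab_frame("top");cv2.imwrite("pics/t6.png",t)
c=q["position"][:2];z=q["position"][2]-249.8;print("lid z",z)
P=np.vstack([circ(c,50,z+21),circ(c,50,z+15),circ(c,45,z+14),circ(c,39,z+14),circ(c,35,z)])
T=np.vstack([circ((490,181),46,70),circ((490,181),46,0)])
r=(255,130,340,230);a=crop(s,r,[],"side",390);b=crop(s,r,P,"side",390);d=crop(s,r,T,"side",390,(0,255,255));m=b.copy();k=(d==(0,255,255)).all(2);m[k]=d[k]
cv2.imwrite("pics/c11.png",np.hstack([a,m]));cv2.imwrite("pics/c11t.png",crop(t,(240,160,360,260),np.vstack([P,T]),"top",500))
E
```

```text
{'time_s': 7.1, 'position': [490.951, 180.285, 356.599], 'eef_rot': [-3.141, 0.0, 3.139], 'contact_force': [-0.485, 0.328, -3.93], 'width': 25.194}
lid z 106.79854491546706
```

View pics/c11.png

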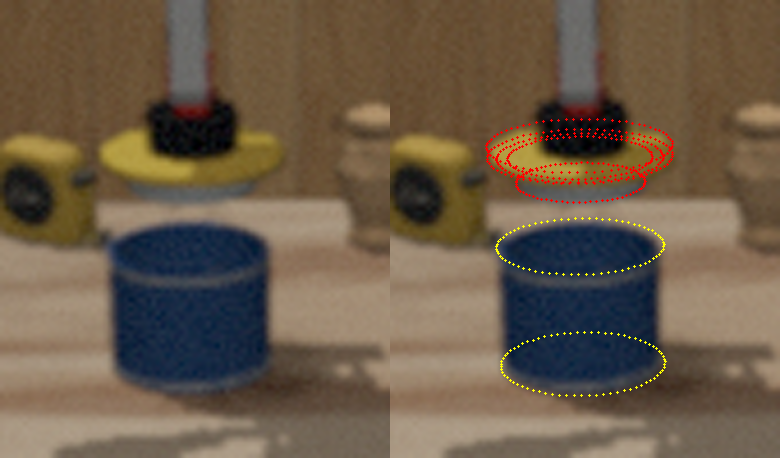

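View pics/c11t.png

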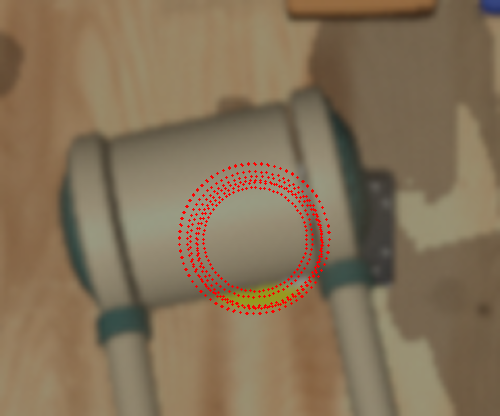

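```bash
python3 - <<'E'
from h import *
s=cv2.imread("pics/s6.png").astype(int)
u=296
prof=s[160:225,u-4:u+5].mean(1)
for i,p in enumerate(prof): print(160+i,p.round(0).astype(int).tolist(),end=" ; ")
f=lambda P:proj("side",P).round(1).tolist()
print("\npred y=181 back outer rim,back inner,front inner,front outer,front z56,front bottom",f([[490,226,70],[490,223,70],[490,139,70],[490,136,70],[490,135,66],[490,136,0],[490,135,0]]))
print("lid: plug bottom front, plug front z14, skirt front z15, disc top front",f([[491,145.3,106.8],[491,135.3,120.8],[491,130.3,121.8],[491,130.3,127.8]]))
for v in (190,198,206):
    r=s[v,270:325];print(v,[int(x) for x in (r[:,0]-r[:,2])])
E
```

```text
160 [15, 12, 11] ; 161 [9, 9, 7] ; 162 [17, 12, 11] ; 163 [15, 21, 22] ; 164 [22, 55, 69] ; 165 [41, 103, 123] ; 166 [53, 129, 152] ; 167 [56, 132, 155] ; 168 [49, 122, 145] ; 169 [43, 105, 127] ; 170 [60, 93, 109] ; 171 [86, 94, 97] ; 172 [95, 95, 93] ; 173 [97, 99, 99] ; 174 [104, 113, 122] ; 175 [112, 131, 149] ; 176 [115, 139, 158] ; 177 [113, 130, 149] ; 178 [102, 101, 108] ; 179 [80, 59, 51] ; 180 [69, 40, 21] ; 181 [67, 40, 19] ; 182 [67, 39, 18] ; 183 [69, 42, 24] ; 184 [68, 42, 23] ; 185 [68, 41, 20] ; 186 [69, 42, 22] ; 187 [71, 45, 30] ; 188 [68, 41, 20] ; 189 [69, 43, 27] ; 190 [76, 59, 51] ; 191 [83, 74, 69] ; 192 [76, 64, 56] ; 193 [67, 44, 29] ; 194 [70, 44, 24] ; 195 [67, 41, 22] ; 196 [68, 42, 22] ; 197 [68, 41, 22] ; 198 [69, 42, 25] ; 199 [68, 40, 21] ; 200 [67, 41, 22] ; 201 [67, 41, 21] ; 202 [67, 40, 21] ; 203 [68, 42, 23] ; 204 [67, 41, 21] ; 205 [67, 41, 22] ; 206 [67, 42, 22] ; 207 [69, 42, 24] ; 208 [69, 43, 22] ; 209 [67, 41, 21] ; 210 [67, 41, 21] ; 211 [67, 40, 21] ; 212 [68, 45, 28] ; 213 [76, 61, 55] ; 214 [83, 78, 76] ; 215 [72, 67, 69] ; 216 [57, 63, 
[... 542 characters left out ...]
, -49, -45, -31, 0, 24, 19, 15, 10, 9, 13, 19, 20, 20, 23, 24, 25, 26, 21, 28, 29, 26, 23, 26, 25, 21, 18, 19, 16, 19, 13, 9, 11, 17, 21, 23, 34, 24, -16, -45, -50, -50, -51, -51, -50, -51, -49, -49, -47, -47]
198 [-43, -45, -43, -44, -44, -45, -43, -42, -34, -12, 21, 41, 43, 34, 42, 42, 41, 53, 41, 45, 53, 45, 43, 43, 45, 45, 44, 43, 49, 44, 43, 39, 46, 46, 54, 47, 51, 46, 40, 41, 39, 42, 19, -19, -38, -46, -43, -44, -43, -45, -44, -46, -46, -45, -46]
206 [-48, -46, -45, -46, -44, -46, -46, -46, -44, -26, 5, 39, 41, 46, 37, 43, 46, 42, 46, 40, 45, 42, 49, 42, 45, 51, 45, 47, 43, 40, 44, 40, 45, 45, 44, 40, 48, 37, 40, 46, 38, 43, 31, 5, -15, -30, -29, -32, -28, -32, -33, -30, -29, -33, -33]
```

>>> jog_arm --commands '[[[1, 1, 6], [0, 0, 0]], [[2, 2, 14], [0, 0, 0]], [[2, 2, 22], [0, 0, 0]], [[2, 2, 28], [0, 0, 0]], [[2, 2, 32], [0, 0, 0]], [[2, 2, 32], [0, 0, 0]], [[2, 2, 32], [0, 0, 0]]]'

```text
time_s: 7.9
position: [488.8, 183.2, 324.7]
eef_rot: [3.141, 0.0, 3.14]
contact_force: [1.0, -0.5, -3.7]
width: 25.2
```

```bash
python3 - <<'E'
from h import *
q=st();s=bot.grab_frame("side");cv2.imwrite("pics/s7.png",s)
cv2.imwrite("pics/c12.png",crop(s,(255,140,340,230),[],"side",600))
E
```

```text
{'time_s': 7.9, 'position': [488.768, 183.185, 324.669], 'eef_rot': [3.141, 0.0, 3.14], 'contact_force': [0.984, -0.548, -3.673], 'width': 25.194}
```

View pics/c12.png

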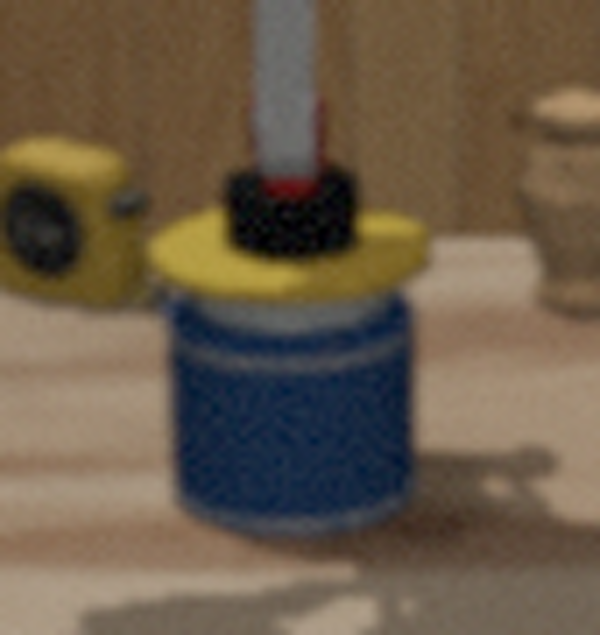

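>>> jog_arm --commands '[[[0, -1, 2], [0, 0, 0]], [[0, -1, 4], [0, 0, 0]], [[0, -1, 6], [0, 0, 0]], [[0, -1, 8], [0, 0, 0]], [[0, -1, 9], [0, 0, 0]], [[0, -1, 9], [0, 0, 0]]]'

```text
time_s: 8.55
position: [488.6, 182.1, 315.5]
eef_rot: [3.142, -0.0, 3.14]
contact_force: [-0.2, -0.2, -4.5]
width: 25.3
```

>>> jog_arm --commands '[[[0, 0, 1], [0, 0, 0]], [[0, 0, 2], [0, 0, 0]], [[0, 0, 3], [0, 0, 0]], [[0, 0, 4], [0, 0, 0]], [[0, 0, 4], [0, 0, 0]]]'

```text
time_s: 9.05
position: [488.6, 182.1, 311.5]
eef_rot: [-3.142, -0.0, 3.14]
contact_force: [-0.6, 0.1, -4.1]
width: 24.9
```

>>> jog_arm --commands '[[[0, 0, 0.7], [0, 0, 0]], [[0, 0, 1.4], [0, 0, 0]], [[0, 0, 2], [0, 0, 0]], [[0, 0, 2.5], [0, 0, 0]], [[0, 0, 2.5], [0, 0, 0]]]'

```text
time_s: 9.55
position: [488.6, 182.3, 309.2]
eef_rot: [3.141, 0.0, 3.14]
contact_force: [-0.1, 1.1, -3.9]
width: 25.0
```

>>> jog_arm --commands '[[[0, 0, 0.5], [0, 0, 0]], [[0, 0, 1], [0, 0, 0]], [[0, 0, 1.5], [0, 0, 0]], [[0, 0, 2], [0, 0, 0]], [[0, 0, 2], [0, 0, 0]]]'

```text
time_s: 10.05
position: [488.6, 182.4, 307.2]
eef_rot: [3.141, 0.0, 3.14]
contact_force: [-0.1, 2.0, -1.5]
width: 25.2
```

>>> jog_arm --commands '[[[0, 0.5, -1], [0, 0, 0]], [[0, 1.5, -1.5], [0, 0, 0]], [[0, 2.5, -1.5], [0, 0, 0]], [[0, 3, -1.5], [0, 0, 0]], [[0, 3, -1.5], [0, 0, 0]]]'

```text
time_s: 10.55
position: [488.6, 185.0, 308.5]
eef_rot: [-3.141, -0.0, 3.14]
contact_force: [0.6, 1.0, -4.4]
width: 25.0
```

>>> jog_arm --commands '[[[0, 0, 0.5], [0, 0, 0]], [[0, 0, 1], [0, 0, 0]], [[0, 0, 1.5], [0, 0, 0]], [[0, 0, 2], [0, 0, 0]], [[0, 0, 2], [0, 0, 0]]]'

```text
time_s: 11.05
position: [488.6, 185.1, 306.6]
eef_rot: [3.142, -0.0, 3.14]
contact_force: [0.7, 0.1, -3.4]
width: 25.3
```

>>> jog_arm --commands '[[[0, 0, 0.3], [0, 0, 0]], [[0, 0, 0.6], [0, 0, 0]], [[0, 0, 0.6], [0, 0, 0]], [[0, 0, 0.6], [0, 0, 0]]]'

```text
time_s: 11.45
position: [488.6, 185.1, 306.1]
eef_rot: [3.141, 0.0, 3.14]
contact_force: [1.4, -0.4, -4.4]
width: 25.4
```

>>> jog_arm --commands '[[[0, 0, 0.3], [0, 0, 0]], [[0, 0, 0.6], [0, 0, 0]], [[0, 0, 0.6], [0, 0, 0]], [[0, 0, 0.6], [0, 0, 0]]]'

```text
time_s: 11.85
position: [488.6, 185.2, 305.9]
eef_rot: [3.141, 0.0, 3.14]
contact_force: [-1.9, 0.3, 0.6]
width: 25.1
```

>>> jog_arm --commands '[[[0, 0, 0.4], [0, 0, 0]], [[0, 0, 0.4], [0, 0, 0]], [[0, 0, 0.4], [0, 0, 0]]]'

```text
time_s: 12.15
position: [488.6, 185.1, 305.9]
eef_rot: [3.141, 0.001, 3.14]
contact_force: [-2.5, -1.1, 5.9]
width: 25.2
```

```bash
python3 - <<'E'
from h import *
q=st();s=bot.grab_frame("side");cv2.imwrite("pics/s8.png",s)
cv2.imwrite("pics/c13.png",crop(s,(255,140,340,230),[],"side",600))
E
```

```text
{'time_s': 12.15, 'position': [488.614, 185.147, 305.891], 'eef_rot': [3.141, 0.001, 3.14], 'contact_force': [-2.523, -1.056, 5.949], 'width': 25.239}
```

View pics/c13.png

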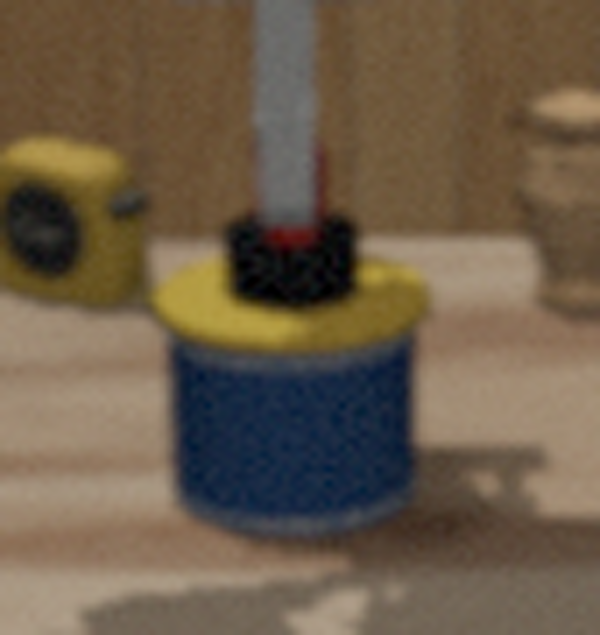

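>>> jog_arm --commands '[[[0, 0, -0.4], [0, 0, 0]], [[0, 0, -0.4], [0, 0, 0]]]' --force 10

```text
time_s: 12.4
position: [488.8, 185.1, 305.8]
eef_rot: [3.141, 0.001, 3.14]
contact_force: [-0.5, -0.2, 3.5]
width: 25.8
```

>>> jog_arm --commands '[[[0, 0, 0], [0, 0, 0]], [[0, 0, 0], [0, 0, 0]], [[0, 0, 0], [0, 0, 0]], [[0, 0, 0], [0, 0, 0]], [[0, 0, 0], [0, 0, 0]], [[0, 0, 0], [0, 0, 0]], [[0, 0, 0], [0, 0, 0]], [[0, 0, 0], [0, 0, 0]]]' --gripper 0.7

```text
time_s: 13.2
position: [488.6, 185.1, 305.5]
eef_rot: [3.142, 0.0, 3.14]
contact_force: [0.3, -0.3, -0.5]
width: 79.1
```

```bash
python3 - <<'E'
from h import *
q=st();s=bot.grab_frame("side");cv2.imwrite("pics/s9.png",s);t=bot.grab_frame("top")
cv2.imwrite("pics/c14.png",np.hstack([crop(s,(255,140,340,230),[],"side",400),crop(t,(240,160,360,280),[],"top",400)[:423]]) if 0 else crop(s,(255,140,340,230),[],"side",500))
print((proj("side",[[488.6,185,130],[488.6,185,56],[488.6,185,77]])))
E
```

```text
{'time_s': 13.2, 'position': [488.649, 185.121, 305.475], 'eef_rot': [3.142, 0.0, 3.14], 'contact_force': [0.334, -0.344, -0.454], 'width': 79.105}
[[294.95024691 159.68906348]
 [295.61201564 187.69384877]
 [295.42741446 179.88188024]]
```

View pics/c14.png

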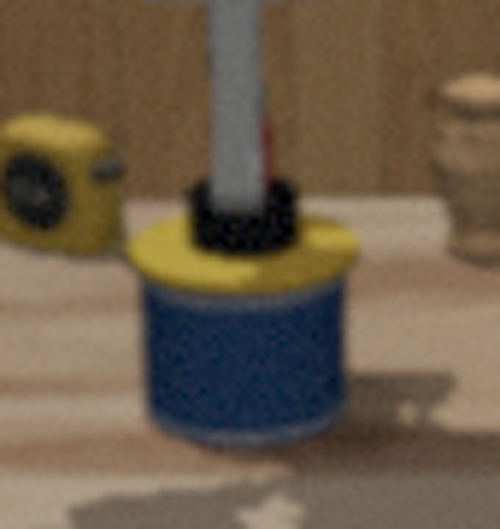

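>>> jog_arm --commands '[[[0, 0, 5], [0, 0, 0]], [[0, 0, 12], [0, 0, 0]], [[0, 0, 18], [0, 0, 0]], [[0, 0, 22], [0, 0, 0]], [[0, 0, 25], [0, 0, 0]], [[0, 0, 25], [0, 0, 0]], [[0, 0, 25], [0, 0, 0]]]'

```text
time_s: 14.0
position: [488.7, 185.2, 280.5]
eef_rot: [3.142, 0.0, 3.14]
contact_force: [0.4, -0.8, 0.2]
width: 79.7
```

>>> jog_arm --commands '[[[0, 0, 0], [0, 0, 0]], [[0, 0, 0], [0, 0, 0]], [[0, 0, 0], [0, 0, 0]], [[0, 0, 0], [0, 0, 0]], [[0, 0, 0], [0, 0, 0]]]' --gripper 0.12 --force 4

```text
time_s: 14.5
position: [488.6, 185.1, 280.6]
eef_rot: [3.142, 0.0, 3.14]
contact_force: [0.3, 1.1, 0.7]
width: 53.1
```

>>> jog_arm --commands '[[[0, 0, 0], [0, 0, 0]], [[0, 0, 0], [0, 0, 0]], [[0, 0, 0], [0, 0, 0]], [[0, 0, 0], [0, 0, 0]]]' --gripper -0.2

```text
time_s: 14.9
position: [488.6, 185.1, 280.5]
eef_rot: [-3.142, 0.0, 3.14]
contact_force: [0.2, 0.2, 0.8]
width: 49.7
```

Collar held (49.7 mm). Firm the grip, then lift straight up slowly past the knob.

>>> jog_arm --commands '[[[0, 0, 0], [0, 0, 0]], [[0, 0, 0], [0, 0, 0]], [[0, 0, 0], [0, 0, 0]], [[0, 0, -1], [0, 0, 0]], [[0, 0, -3], [0, 0, 0]], [[0, 0, -5], [0, 0, 0]], [[0, 0, -7], [0, 0, 0]], [[0, 0, -9], [0, 0, 0]], [[0, 0, -9], [0, 0, 0]]]' --force 20 --gripper -1

```text
time_s: 15.8
position: [488.8, 185.2, 289.8]
eef_rot: [3.141, 0.001, 3.14]
contact_force: [0.8, -0.2, -1.7]
width: 49.4
```

```bash
python3 - <<'E'
from h import *
q=st();s=bot.grab_frame("side");cv2.imwrite("pics/s10.png",s)
cv2.imwrite("pics/c15.png",crop(s,(255,140,340,230),[],"side",500))
E
```

```text
{'time_s': 15.8, 'position': [488.753, 185.176, 289.84], 'eef_rot': [3.141, 0.001, 3.14], 'contact_force': [0.765, -0.226, -1.727], 'width': 49.356}
```

View pics/c15.png

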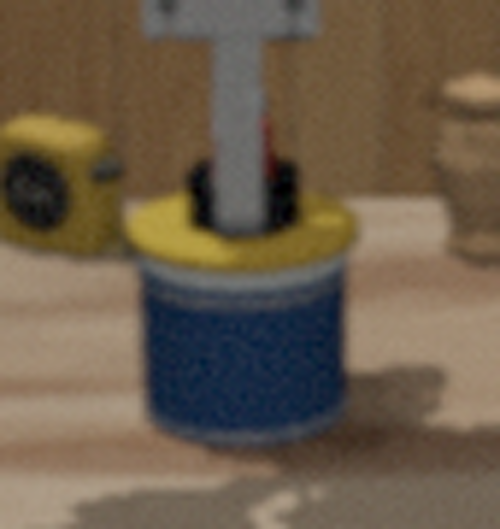

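>>> jog_arm --commands '[[[0, 0, -4], [0, 0, 0]], [[0, 0, -10], [0, 0, 0]], [[0, 0, -18], [0, 0, 0]], [[0, 0, -26], [0, 0, 0]], [[0, 0, -34], [0, 0, 0]], [[0, 0, -42], [0, 0, 0]], [[0, 0, -50], [0, 0, 0]], [[0, 0, -58], [0, 0, 0]], [[0, 0, -64], [0, 0, 0]], [[0, 0, -68], [0, 0, 0]], [[0, 0, -70], [0, 0, 0]], [[0, 0, -70], [0, 0, 0]]]'

```text
time_s: 17.05
position: [488.6, 185.1, 359.6]
eef_rot: [3.141, 0.0, 3.14]
contact_force: [-1.0, -0.9, -2.1]
width: 49.1
```

>>> jog_arm --commands '[[[0, 0, -6], [0, 0, 0]], [[0, 0, -16], [0, 0, 0]], [[0, 0, -28], [0, 0, 0]], [[0, 0, -38], [0, 0, 0]], [[0, 0, -45], [0, 0, 0]], [[0, 0, -49], [0, 0, 0]], [[0, 0, -50], [0, 0, 0]], [[0, 0, -50], [0, 0, 0]], [[0, 0, -50], [0, 0, 0]], [[0, 0, -50], [0, 0, 0]], [[0, 0, -50], [0, 0, 0]], [[0, 0, -50], [0, 0, 0]]]'

```text
time_s: 18.25
position: [488.6, 185.1, 409.3]
eef_rot: [-3.142, -0.0, 3.14]
contact_force: [0.5, -0.3, -1.3]
width: 49.0
```

```bash
python3 - <<'E'
from h import *
q=st();print(q["dq"].round(4));s=bot.grab_frame("side");t=bot.grab_frame("top");cv2.imwrite("pics/s11.png",s);cv2.imwrite("pics/t11.png",t)
cv2.imwrite("pics/c16.png",np.hstack([crop(s,(235,100,405,235),[],"side",500),crop(t,(200,120,420,295),[],"top",500)[:397]])[:, :].copy() if 0 else crop(s,(235,80,405,235),[],"side",600))
E
```

```text
{'time_s': 18.25, 'position': [488.614, 185.126, 409.262], 'eef_rot': [-3.142, -0.0, 3.14], 'contact_force': [0.512, -0.341, -1.301], 'width': 49.005}
[-0.0011 -0.0008 -0.002   0.0014 -0.0015 -0.0004]
```

View pics/c16.png

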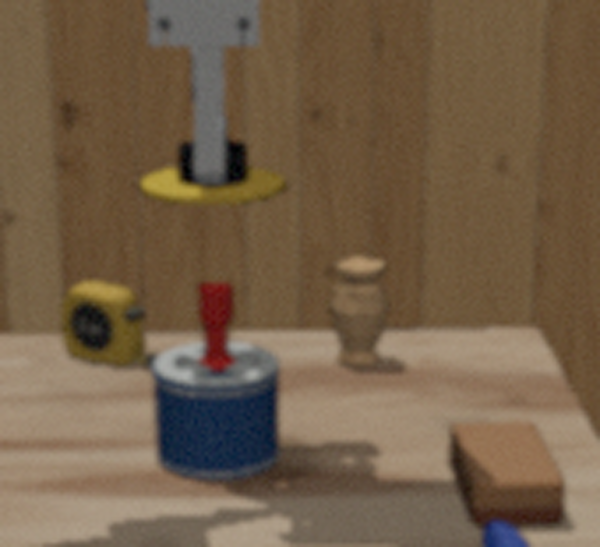

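View pics/t11.png

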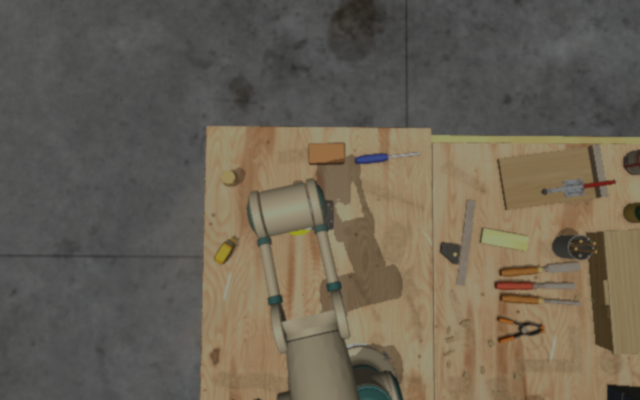

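```bash
python3 -c "
from bench import bot
print(bot.finish_job())"
```

```text
the job is handed in; nothing more can be done
None
```

The job is done and handed in at about 18.4 s. The gripper is still holding the yellow outer lid, about 129 mm above where it sat on the inner lid.

- **Seating the lids:** I gripped the red knob, carried both lids to the tin and lowered them in small steps. At one point the plug touched the tin wall with about 2 N, so I backed off, shifted 3 mm in y and continued to a firm stop at the expected height (inner lid about 56 mm above the bench). I then let go.
- **Lifting the outer lid:** I took the black collar at about 20 N and lifted straight up over the knob.

**Last checks:** The final side picture shows the inner lid seated flat on the tin with its knob upright, and the outer lid level in the gripper. The arm was still (joint speeds at or below 0.002 rad/s). The sanding block, turned foot and tape measure look to be where they started, and the tin stands at about its original position.

**What disagreed:**
- The two cameras differed by about 12–18 mm in y for the lid and the tin. I settled the position by touch and by comparing positions within the side pictures.
- My first closing on the knob slid the lid set a few millimetres along the bench.

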